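# Find the hidden release of the battery charger

## Robot

A 7-joint arm with a two-finger parallel gripper is mounted at the origin on the work surface. World frame = base frame: x ahead of the robot, y to its left, z up, the work surface at z = 0. Lengths are in m, angles in rad, forces in N, time in s.
With the tool pointing down it reaches from about 0.425 to 0.925 m from the base axis. Payload 6.8 kg.
Tool frame: the origin (TCP) lies on the centre line of the jaws, within the pads' length; the fingertips stand 14 mm ahead of it and the grasp point (between the pads) lies 5 mm behind it; y points along the fingers, x is the direction in which the jaws open and shut, and the axes are right-handed (so a half turn about y gives the same grasp; the last joint's range is limited). The gripper opens to 85 mm and grips with 20 to 120 N. Pads are 22 mm wide; open, the fingers measure 114 mm over their backs; the gripper's body (76 mm by 85 mm) begins 54 mm behind the grasp point. The pads swing forward as they close: fully open they stand 13 mm farther back than shut.
Start: joints at [-1.212, 0.477, 0.022, 1.555, -0.011, 1.109, -0.083], TCP at [0.304, 0.603, 0.212] pointing down, gripper open.
Joint ranges: [-2.96, 2.96], [-0.34, 2.1], [-1.41, 1.46], [0.24, 2.44], [-1.37, 4.51], [0.17, 1.92], [-2.96, 2.96]. Speed limits (rad/s): [2.39, 2.39, 3.14, 3.14, 3.14, 3.14, 3.14].

## Interface

Orientations are given as a rotation vector (axis times angle).
In Python, from bench import get_obs, vision, ticket gives the robot as it stands. The module is installed in compiled form; this text tells all that it offers.
- The arm moves only by the tool jog_arm, never from a script. Its argument "motion" is a list of rows, each an object of numbers: "gripper": the finger opening in mm, from 0 to 85.4; "tx", "ty", "tz": the shift along the tool's x, y, z in mm; "ax", "ay", "az": the turn, a rotation vector about the tool's x, y, z in rad. In form: [{"gripper": .., "tx": .., "ty": .., "tz": .., "ax": .., "ay": .., "az": ..}, ...]. A call has 1 to 12 rows; each row shifts and turns the commanded pose from where the row before left it, along the tool's axes as they then stand; what a row does not reach is not made up. A row lasts 1/10 s, in which the tool goes at most 50 mm and 8.59 degrees, less where a joint would pass 70% of its speed; a pose out of reach is approached as far as the arm can. A call is refused whole if a number of a shift passes 50 or a number of a turn 0.15, either way. A call with a gripper value outside its range is refused whole. The fingers move at their own pace and stop on an object; "newtons" is the grip in N (left out, the last holds). Time passes only in rows, so rows that do not move let the fingers close. It gives the time, the measured TCP pose, the force and the opening at its end, in the units of the state.
- get_obs(): the state, without advancing time (a new reading comes with each control period).
- vision.grab_frame(name): name is "scene" or "top"; returns the picture (400x640x3 uint8, red, green, blue); there is no depth.
- vision.get_calibration(name): a dict with "camera_matrix" (3x3 intrinsics, pixels), "k1" (the pictures are not rectified: a ray, as slopes to the right and down, at radius r is drawn at 1 + k1 r^2 times it, then the intrinsics apply), "world_from_camera" (4x4, takes a point from camera to world coordinates). Camera axes: x right, y down, z forward; pixel columns grow to the right and rows downward; lengths in m; the calibration is good to about 2 mm. A picture is of the moment at which its call begins. get_calibration takes no time and is no camera call.
- ticket.hand_in(): hands the job in, once; it reports no verdict.
The state is a dict: "clock": time; "joints": joint angles; "qvel": joint speeds; "tau": joint torques, N m; "tcp_pos": TCP position; "orientation": TCP orientation; "contact_force": force on the tool from outside, world axes, zero at the start; "moment": the same for the moment, N m; "grip_width": finger opening in m.
Only numpy, scipy, OpenCV 4.12 (cv2) and the standard library are available. Lean on these libraries where they do the work, as an engineer would, in place of code of your own. Each camera call takes 0.05 s, during which the arm holds its last target.

## Task

One of the five dark caps sunk in the flat top of the battery charger is the hidden release of its battery flap; the other four look the same but are dead screw covers that do not give. Feel along the caps with closed fingertips, press the one that gives fully in so that the flap rises, leave it open and draw clear. Nothing is to be picked up, and the torch, the loose battery pack and the small tray stay where they are.

Things in the scene. Friction and masses are not known exactly. Their poses are not given: they have to be found in the camera images.
- charger: grey steel box fixed to the bench, 260 mm (its x) by 350 mm (its y), flat top panel 80 mm above the bench; origin at the centre of its underside, z up. Along its near (-x) edge lies a row of five square wells, centres at x = -80 mm, y = 124, 62, 0, -62, -124 mm in its frame. In each a dark plastic 44 mm square cap lies 2 mm below the panel's face. Four caps are rigid; one, a different one each time, is the release. They cannot be told apart by eye.
- well_1 (a point): centre of well 1 (1 is at the charger's +y end, 5 at its -y end), at the height of the panel's face; square opening 46 x 46 mm
- well_2 (a point): centre of well 2 (1 is at the charger's +y end, 5 at its -y end), at the height of the panel's face; square opening 46 x 46 mm
- well_3 (a point): centre of well 3 (1 is at the charger's +y end, 5 at its -y end), at the height of the panel's face; square opening 46 x 46 mm
- well_4 (a point): centre of well 4 (1 is at the charger's +y end, 5 at its -y end), at the height of the panel's face; square opening 46 x 46 mm
- well_5 (a point): centre of well 5 (1 is at the charger's +y end, 5 at its -y end), at the height of the panel's face; square opening 46 x 46 mm
- catch (a joint): travel of the release cap, m: 0 out (2 mm below the panel), 0.006 fully in (8 mm below the panel). Slides straight down under a push of about 4 to 5 N, with no spring, and stays where it is left. It is not said which well it is in.
- flap (a joint): angle of the battery flap, rad: 0 shut and flush with the panel, 0.42 when the release is fully in; it follows the release in proportion (70 rad per m) and stays up with it
- flap_edge (a point): middle of the free edge of the flap, a 142 x 264 mm plate 5 mm thick behind the row of wells, hinged on its far (+x) side; this edge lies 59 mm behind the wells' centre line when shut and rises about 58 mm
- torch: black hand torch 130 mm long, lying on the bench, 34 mm across its head; origin under it at bench height, x along it to the head. Not to be disturbed.
- pack: loose black cylindrical battery pack, 32 mm across, 70 mm tall, standing; origin at the centre of its underside. Not to be disturbed.
- tray: small open grey plastic tray 160 x 120 x 50 mm, empty; origin at the centre of its underside. Not to be disturbed.

How it is judged:
At the end, for the whole second after the job is handed in: the release cap is pressed in by more than 4.5 of its 6 mm, the flap stands open by more than 0.3 rad and is still, and torch, pack and tray are within 20 mm of where they began (value of joint catch above 0.0045 m and value of joint flap above 0.3 rad and velocity of joint flap between -0.05 and 0.05 rad/s and not (distance of torch from where it was at the start of the episode above 0.02 m) and not (distance of pack from where it was at the start of the episode above 0.02 m) and not (distance of tray from where it was at the start of the episode above 0.02 m)); the robot touches nothing.
It fails at once if the torch is shifted, lifted or carried (more than 20 mm) (distance of torch from where it was at the start of the episode above 0.02 m).
It fails at once if the loose battery pack is shifted, lifted or carried (more than 20 mm) (distance of pack from where it was at the start of the episode above 0.02 m).
It fails at once if the tray is shifted, lifted or carried (more than 20 mm) (distance of tray from where it was at the start of the episode above 0.02 m).
It also fails if it takes over 45 s, if anything falls off the work surface, if the arm or the gripper's body presses on something with over 40 N, if the wrist force passes 120 N, or if a joint passes its speed limit or range.

## Working session

There is one attempt and no reset: what is moved stays moved. The work goes in short steps, Python scripts to look and compute and a tool call to move; the robot and the scene stay as the last step left them, time stands still between calls to the robot, and variables do not carry over. Pictures are saved under pics/ and viewed, and the job is handed in when it is done.

Besides the shell and the picture viewer there is one more tool, called after "Request:" as a command line: name --argument value ..., lists and objects as JSON in quotes. jog_arm: Moves the arm, as the interface text tells. Its arguments: {"type":"object","properties":{"motion":{"type":"array"},"newtons":{"type":"number"}},"required":["motion"]}

```bash
mkdir -p pics; python3 - <<'E'
from bench import get_obs, vision
import cv2
print(get_obs())
for n in("scene","top"):
    cv2.imwrite(f"pics/{n}0.png",vision.grab_frame(n)[:,:,::-1]); print(vision.get_calibration(n))
E
```

```text
{'clock': 0.0, 'joints': array([-1.21210271,  0.47779727,  0.0223145 ,  1.55645897, -0.0114826 ,
        1.10928866, -0.0831023 ]), 'qvel': array([ 0.0004532 , -0.00048023,  0.00133858, -0.00091096, -0.00105846,
       -0.00052473,  0.00103731]), 'tau': array([-6.17586047e-04, -5.96454763e+01,  1.60755124e+00, -2.81187558e+01,
        1.24324544e-02,  9.56291333e-03,  5.47572355e-06]), 'tcp_pos': array([0.30349057, 0.60222116, 0.21102398]), 'orientation': array([-1.39566204, -0.8578334 ,  0.86025055]), 'contact_force': array([-0.60630377,  0.01800027, -0.26012462]), 'moment': array([-0.00595441,  0.03777094, -0.0200647 ]), 'grip_width': 0.08577610305851}
{'camera_matrix': array([[395.8185298 ,   0.        , 320.42613973],
       [  0.        , 395.8185298 , 198.90217061],
       [  0.        ,   0.        ,   1.        ]]), 'k1': 0.009435055913551779, 'world_from_camera': array([[-3.77554692e-01,  7.43154026e-01, -5.52426057e-01,
         1.17140201e+00],
       [ 9.25986951e-01,  3.02499945e-01, -2.25924656e-01,
         1.96556444e-01],
       [-7.87965722e-04, -5.96838234e-01, -8.02361204e-01,
         9.10556522e-01],
       [ 0.00000000e+00,  0.00000000e+00,  0.00000000e+00,
         1.00000000e+00]])}
{'camera_matrix': array([[451.39681779,   0.        , 320.09348446],
       [  0.        , 451.39681779, 200.51261086],
       [  0.        ,   0.        ,   1.        ]]), 'k1': 0.030652753518548344, 'world_from_camera': array([[-0.00594759, -0.98277563,  0.18470702,  0.37891634],
       [-0.99998014,  0.00546031, -0.00314667, -0.03034826],
       [ 0.00208391, -0.18472207, -0.98278859,  1.26404239],
       [ 0.        ,  0.        ,  0.        ,  1.        ]])}
```

View pics/scene0.png

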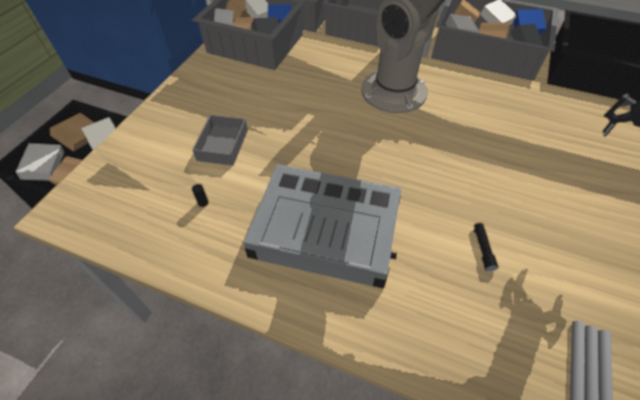

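View pics/top0.png

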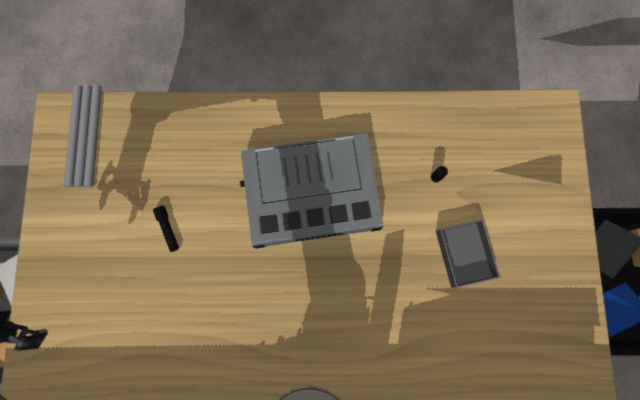

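```bash
python3 -c "
from scipy.spatial.transform import Rotation as R
print(R.from_rotvec([-1.39566204, -0.8578334 ,  0.86025055]).as_matrix().round(3))"
```

```text
[[ 0.45  -0.001 -0.893]
 [ 0.893 -0.002  0.45 ]
 [-0.002 -1.    -0.   ]]
```

The scene view shows the charger with five caps at about (289,181) to (380,199). The top view shows the same row at (268,224) to (361,211), with the torch at (166,229), the pack at (439,174) and the tray at (468,253). I'll locate the caps by dark masks in both views.

```bash
cat > h.py <<'E'
import numpy as np, cv2
from bench import vision
def ray(n,uv):
    c=vision.get_calibration(n);K=c["camera_matrix"];T=c["world_from_camera"]
    d=(np.array(uv,float)-K[:2,2])/[K[0,0],K[1,1]]
    p=d.copy()
    for _ in range(20): p=d/(1+c["k1"]*(p@p))
    return T[:3,3],T[:3,:3]@np.array([p[0],p[1],1])
def onz(n,uv,z):
    o,d=ray(n,uv); return o+d*(z-o[2])/d[2]
E
python3 - <<'E'
from h import *
for n,box in(("top",(250,195,380,240)),("scene",(270,165,400,212))):
    im=cv2.imread(f"pics/{n}0.png");x0,y0,x1,y1=box
    g=im[y0:y1,x0:x1].max(2)
    for th in (45,60):
        m=(g<th).astype(np.uint8)
        k,l,s,c=cv2.connectedComponentsWithStats(m)
        for i in range(1,k):
            if 80<s[i,4]<600:
                u=c[i]+[x0,y0]; print(n,th,s[i,4],u.round(1),onz(n,u,.078).round(4))
    cv2.imwrite(f"pics/{n}_z.png",cv2.resize(im[y0:y1,x0:x1],None,fx=5,fy=5))
E
```

```text
top 45 268 [314.8 216.9] [ 0.5577 -0.0199  0.078 ]
top 45 212 [293.3 220.3] [0.5489 0.0371 0.078 ]
top 60 280 [360.7 210.2] [ 0.5751 -0.1421  0.078 ]
top 60 293 [337.3 213.6] [ 0.5661 -0.0796  0.078 ]
top 60 313 [314.9 216.8] [ 0.5579 -0.02    0.078 ]
top 60 301 [292.2 220.2] [0.5492 0.0402 0.078 ]
top 60 284 [268.6 223.6] [0.5405 0.1024 0.078 ]
top 60 112 [319.9 236.1] [ 0.5065 -0.0331  0.078 ]
scene 60 189 [333.3 190.1] [ 0.5582 -0.0172  0.078 ]
scene 60 139 [353.9 194. ] [0.5499 0.038  0.078 ]
```

Request:
jog_arm --motion '[{"gripper": 0, "ay": 0.14}, {"ay": 0.14}, {"ay": 0.14}, {"ay": 0.14}, {"ay": 0.14}, {"ay": 0.14}, {"ay": 0.123}, {}]' --newtons 40

```text
schema error: expected keys gripper, tx, ty, tz, ax, ay, az
```

Request:
jog_arm --motion '[{"gripper": 0, "tx": 0, "ty": 0, "tz": 0, "ax": 0, "ay": 0.14, "az": 0}, {"gripper": 0, "tx": 0, "ty": 0, "tz": 0, "ax": 0, "ay": 0.14, "az": 0}, {"gripper": 0, "tx": 0, "ty": 0, "tz": 0, "ax": 0, "ay": 0.14, "az": 0}, {"gripper": 0, "tx": 0, "ty": 0, "tz": 0, "ax": 0, "ay": 0.14, "az": 0}, {"gripper": 0, "tx": 0, "ty": 0, "tz": 0, "ax": 0, "ay": 0.14, "az": 0}, {"gripper": 0, "tx": 0, "ty": 0, "tz": 0, "ax": 0, "ay": 0.14, "az": 0}, {"gripper": 0, "tx": 0, "ty": 0, "tz": 0, "ax": 0, "ay": 0.123, "az": 0}, {"gripper": 0, "tx": 0, "ty": 0, "tz": 0, "ax": 0, "ay": 0, "az": 0}]' --newtons 40

```text
clock: 0.9
tcp_pos: [0.3035, 0.6026, 0.2114]
orientation: [-1.569, -0.11, 0.11]
contact_force: [0.3, -0.7, 0.2]
grip_width: 0.0001
```

```bash
cat >> h.py <<'E'
from bench import get_obs
from scipy.spatial.transform import Rotation as R
Y=0.1406; cx=np.array([np.cos(Y),np.sin(Y),0]); cy=np.array([-np.sin(Y),np.cos(Y),0])
W3=np.array([.5579,-.0187,.080])
def wells(): return [W3+cy*.0617*k for k in (2,1,0,-1,-2)]
def rep():
    o=get_obs();M=R.from_rotvec(o['orientation']).as_matrix()
    print(round(o['clock'],2),o['tcp_pos'].round(4),'F',o['contact_force'].round(1),'grip',round(o['grip_width'],4),'q',o['joints'].round(2))
    tip=o['tcp_pos']+M[:,1]*.014; print(M.round(3).tolist(),'tip',tip.round(4))
    for i,w in enumerate(wells()): print(i+1,((w-tip)@M*1000).round(1))
E
python3 -c "from h import *;rep()"
```

```text
0.9 [0.3035 0.6026 0.2114] F [ 0.3 -0.7  0.2] grip 0.0001 q [-1.36  0.48  0.23  1.57 -0.12  1.11 -0.96]
[[0.99, -0.0, -0.14], [0.14, -0.001, 0.99], [-0.0, -1.0, -0.001]] tip [0.3035 0.6025 0.1974]
1 [ 165.1  117.9 -527.2]
2 [ 165.1  118.  -588.9]
3 [ 165.2  118.1 -650.6]
4 [ 165.2  118.1 -712.3]
5 [ 165.2  118.2 -774. ]
```

Request:
jog_arm --motion '[{"gripper": 0, "tx": 14, "ty": 0, "tz": -44, "ax": 0, "ay": 0, "az": 0}, {"gripper": 0, "tx": 14, "ty": 0, "tz": -44, "ax": 0, "ay": 0, "az": 0}, {"gripper": 0, "tx": 14, "ty": 0, "tz": -44, "ax": 0, "ay": 0, "az": 0}, {"gripper": 0, "tx": 14, "ty": 0, "tz": -44, "ax": 0, "ay": 0, "az": 0}, {"gripper": 0, "tx": 14, "ty": 0, "tz": -44, "ax": 0, "ay": 0, "az": 0}, {"gripper": 0, "tx": 14, "ty": 0, "tz": -44, "ax": 0, "ay": 0, "az": 0}, {"gripper": 0, "tx": 14, "ty": 0, "tz": -44, "ax": 0, "ay": 0, "az": 0}, {"gripper": 0, "tx": 14, "ty": 0, "tz": -44, "ax": 0, "ay": 0, "az": 0}, {"gripper": 0, "tx": 14, "ty": 0, "tz": -44, "ax": 0, "ay": 0, "az": 0}, {"gripper": 0, "tx": 14, "ty": 0, "tz": -44, "ax": 0, "ay": 0, "az": 0}, {"gripper": 0, "tx": 14, "ty": 0, "tz": -44, "ax": 0, "ay": 0, "az": 0}, {"gripper": 0, "tx": 11, "ty": 0, "tz": -43, "ax": 0, "ay": 0, "az": 0}]'

```text
clock: 2.1
tcp_pos: [0.5419, 0.1023, 0.2121]
orientation: [-1.568, -0.114, 0.113]
contact_force: [0.9, 0.6, -0.2]
grip_width: -0.0001
```

Request:
jog_arm --motion '[{"gripper": 0, "tx": 0, "ty": 40, "tz": 0, "ax": 0, "ay": 0, "az": 0}, {"gripper": 0, "tx": 0, "ty": 40, "tz": 0, "ax": 0, "ay": 0, "az": 0}, {"gripper": 0, "tx": 0, "ty": 15, "tz": 0, "ax": 0, "ay": 0, "az": 0}, {"gripper": 0, "tx": 0, "ty": 0, "tz": 0, "ax": 0, "ay": 0, "az": 0}, {"gripper": 0, "tx": 0, "ty": 0, "tz": 0, "ax": 0, "ay": 0, "az": 0}]'

```text
clock: 2.6
tcp_pos: [0.5415, 0.1042, 0.1174]
orientation: [-1.568, -0.112, 0.112]
contact_force: [0.4, -0.2, 0.1]
grip_width: 0.0002
```

```bash
python3 - <<'E'
from h import *
rep()
for n in("scene","top"):
    im=vision.grab_frame(n)[:,:,::-1]; im=im[140:290,230:410]
    cv2.imwrite(f"pics/{n}1.png",cv2.resize(im,None,fx=4,fy=4))
E
```

```text
2.6 [0.5415 0.1042 0.1174] F [ 0.4 -0.2  0.1] grip 0.0002 q [-0.62  0.41  0.4   1.96 -0.22  0.81  0.04]
[[0.99, 0.0, -0.142], [0.142, -0.0, 0.99], [0.0, -1.0, -0.0]] tip [0.5415 0.1042 0.1034]
1 [-1.  23.4 -0.6]
2 [ -1.1  23.4 -62.3]
3 [  -1.2   23.4 -124. ]
4 [  -1.4   23.4 -185.7]
5 [  -1.5   23.4 -247.4]
```

View pics/scene1.png

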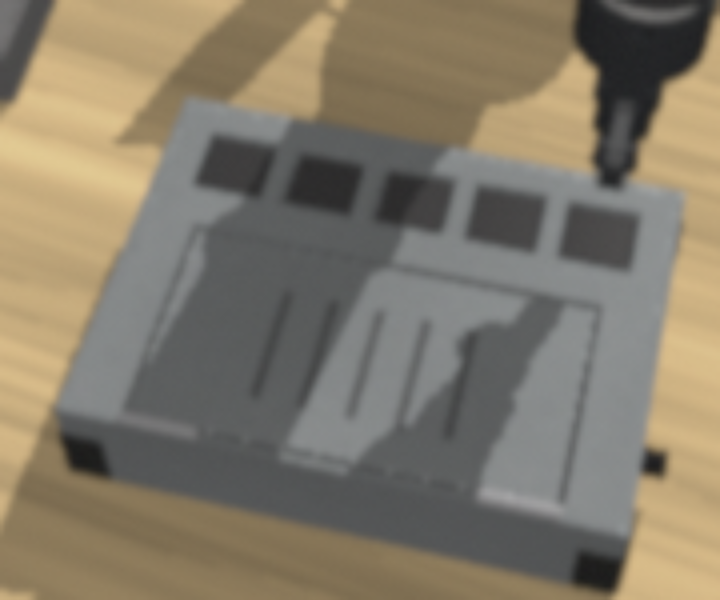

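View pics/top1.png

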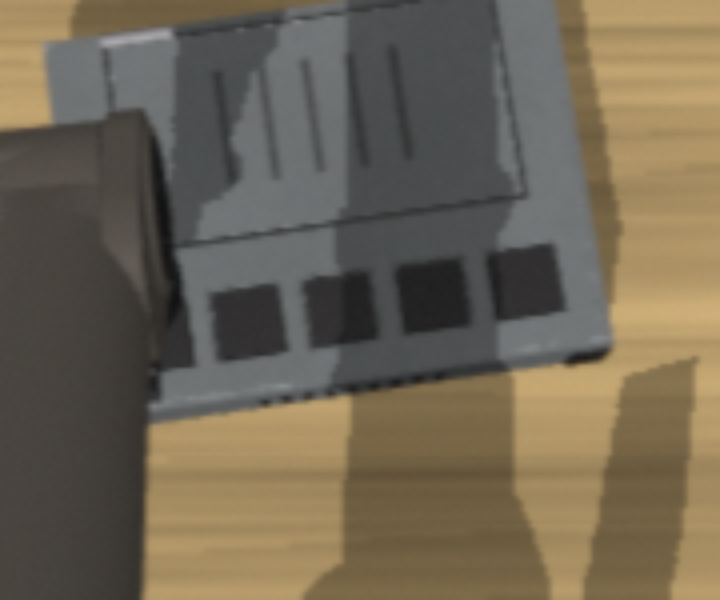

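The tip is over well 1, drawn at crop (612,185) in the scene view, and all five caps look the same. Next I'll descend gently on it.

Request:
jog_arm --motion '[{"gripper": 0, "tx": -1, "ty": 20, "tz": 0, "ax": 0, "ay": 0, "az": 0}, {"gripper": 0, "tx": 0, "ty": 2, "tz": 0, "ax": 0, "ay": 0, "az": 0}, {"gripper": 0, "tx": 0, "ty": 2, "tz": 0, "ax": 0, "ay": 0, "az": 0}, {"gripper": 0, "tx": 0, "ty": 0, "tz": 0, "ax": 0, "ay": 0, "az": 0}]'

```text
clock: 3.1
tcp_pos: [0.5407, 0.1042, 0.0938]
orientation: [-1.568, -0.112, 0.11]
contact_force: [-0.2, -1.0, 0.7]
grip_width: 0.0001
```

Request:
jog_arm --motion '[{"gripper": 0, "tx": 0, "ty": 1, "tz": 0, "ax": 0, "ay": 0, "az": 0}, {"gripper": 0, "tx": 0, "ty": 1, "tz": 0, "ax": 0, "ay": 0, "az": 0}, {"gripper": 0, "tx": 0, "ty": 0, "tz": 0, "ax": 0, "ay": 0, "az": 0}]'

```text
clock: 3.4
tcp_pos: [0.5403, 0.1041, 0.0912]
orientation: [-1.568, -0.111, 0.111]
contact_force: [-0.2, 0.9, -0.1]
grip_width: -0.0001
```

Request:
jog_arm --motion '[{"gripper": 0, "tx": 0, "ty": 1, "tz": 0, "ax": 0, "ay": 0, "az": 0}, {"gripper": 0, "tx": 0, "ty": 1, "tz": 0, "ax": 0, "ay": 0, "az": 0}, {"gripper": 0, "tx": 0, "ty": 0, "tz": 0, "ax": 0, "ay": 0, "az": 0}]'

```text
clock: 3.7
tcp_pos: [0.5401, 0.1041, 0.0888]
orientation: [-1.568, -0.11, 0.111]
contact_force: [-0.1, 0.3, -0.5]
grip_width: -0.0001
```

Request:
jog_arm --motion '[{"gripper": 0, "tx": 0, "ty": 1, "tz": 0, "ax": 0, "ay": 0, "az": 0}, {"gripper": 0, "tx": 0, "ty": 1, "tz": 0, "ax": 0, "ay": 0, "az": 0}, {"gripper": 0, "tx": 0, "ty": 0, "tz": 0, "ax": 0, "ay": 0, "az": 0}]'

```text
clock: 4.0
tcp_pos: [0.5401, 0.104, 0.0868]
orientation: [-1.568, -0.11, 0.111]
contact_force: [0.6, -0.5, 0.6]
grip_width: -0.0002
```

```bash
python3 - <<'E'
from h import *
rep()
im=vision.grab_frame("scene")[:,:,::-1]; im=im[140:290,230:410]
cv2.imwrite(f"pics/scene2.png",cv2.resize(im,None,fx=4,fy=4))
E
```

```text
4.0 [0.5401 0.104  0.0868] F [ 0.6 -0.5  0.6] grip -0.0002 q [-0.61  0.45  0.39  1.99 -0.24  0.75  0.06]
[[0.99, -0.0, -0.14], [0.14, -0.0, 0.99], [-0.0, -1.0, -0.0]] tip [0.5401 0.104  0.0728]
1 [ 0.4 -7.2 -0.6]
2 [  0.4  -7.2 -62.3]
3 [   0.4   -7.2 -124. ]
4 [   0.4   -7.2 -185.7]
5 [   0.3   -7.2 -247.4]
```

View pics/scene2.png

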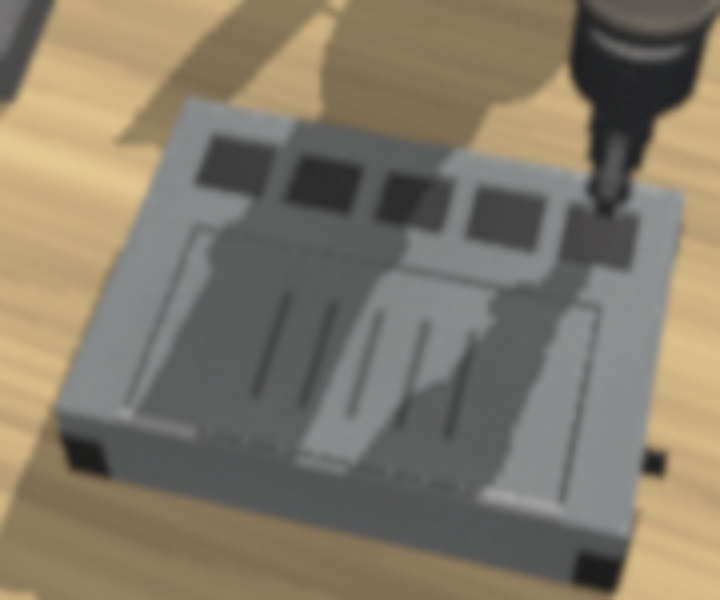

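```bash
python3 - <<'E'
from h import *
for z in(.073,.08,.09,.1,.11): print(z,onz("scene",(381,192.5),z).round(4))
print(onz("scene",(380,199),.078))
im=vision.grab_frame("scene")[:,:,::-1]; im=im[160:215,350:410]
cv2.imwrite(f"pics/scene3.png",cv2.resize(im,None,fx=10,fy=10,interpolation=cv2.INTER_CUBIC))
im=vision.grab_frame("top")[:,:,::-1]; im=im[180:250,240:330]
cv2.imwrite(f"pics/top3.png",cv2.resize(im,None,fx=8,fy=8,interpolation=cv2.INTER_CUBIC))
E
```

```text
0.073 [0.5141 0.1024 0.073 ]
0.08 [0.5196 0.1032 0.08  ]
0.09 [0.5274 0.1043 0.09  ]
0.1 [0.5353 0.1054 0.1   ]
0.11 [0.5431 0.1065 0.11  ]
[0.53963558 0.1068193  0.078     ]
```

View pics/scene3.png

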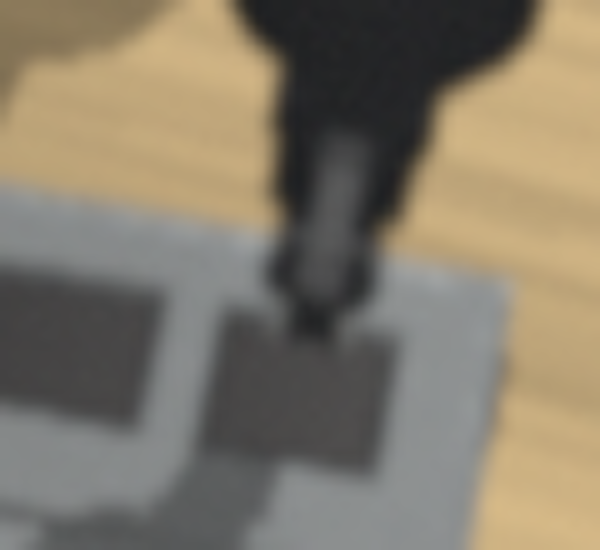

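View pics/top3.png

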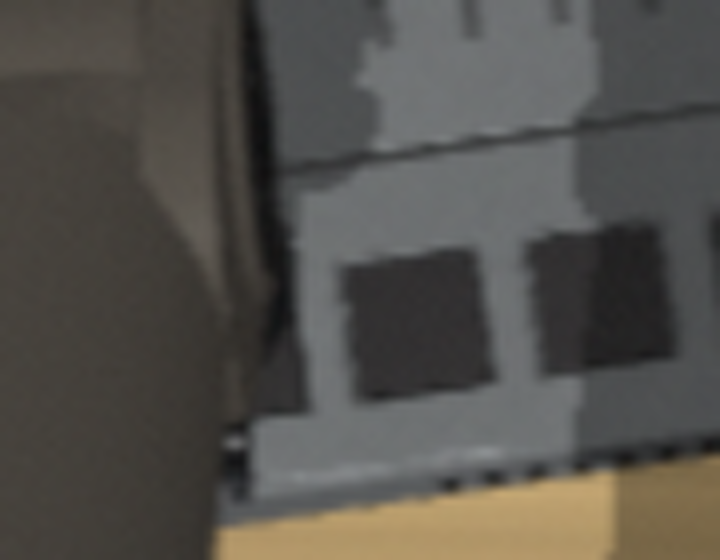

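The tip is drawn at about px (381,193), which at x≈0.54 means it is roughly 25–30 mm above the cap. There is no contact force either, so I'll keep descending with force checks.

Request:
jog_arm --motion '[{"gripper": 0, "tx": 0, "ty": 2, "tz": 0, "ax": 0, "ay": 0, "az": 0}, {"gripper": 0, "tx": 0, "ty": 2, "tz": 0, "ax": 0, "ay": 0, "az": 0}, {"gripper": 0, "tx": 0, "ty": 0, "tz": 0, "ax": 0, "ay": 0, "az": 0}]'

```text
clock: 4.45
tcp_pos: [0.5399, 0.1041, 0.0826]
orientation: [-1.568, -0.11, 0.111]
contact_force: [-0.1, -0.4, 0.3]
grip_width: 0.0
```

Request:
jog_arm --motion '[{"gripper": 0, "tx": 0, "ty": 1, "tz": 0, "ax": 0, "ay": 0, "az": 0}, {"gripper": 0, "tx": 0, "ty": 1, "tz": 0, "ax": 0, "ay": 0, "az": 0}, {"gripper": 0, "tx": 0, "ty": 1, "tz": 0, "ax": 0, "ay": 0, "az": 0}, {"gripper": 0, "tx": 0, "ty": 0, "tz": 0, "ax": 0, "ay": 0, "az": 0}]'

```text
clock: 4.85
tcp_pos: [0.5401, 0.104, 0.0799]
orientation: [-1.568, -0.111, 0.111]
contact_force: [0.2, -0.5, 0.5]
grip_width: 0.0001
```

```bash
python3 - <<'E'
from h import *
rep()
im=vision.grab_frame("scene")[:,:,::-1]; im=im[160:215,350:410]
cv2.imwrite(f"pics/scene4.png",cv2.resize(im,None,fx=10,fy=10,interpolation=cv2.INTER_CUBIC))
E
```

```text
4.85 [0.5401 0.104  0.0799] F [ 0.2 -0.5  0.5] grip 0.0001 q [-0.6   0.46  0.38  1.99 -0.25  0.73  0.07]
[[0.99, -0.0, -0.141], [0.141, -0.0, 0.99], [-0.0, -1.0, -0.0]] tip [0.5401 0.104  0.0659]
1 [  0.4 -14.1  -0.6]
2 [  0.4 -14.1 -62.3]
3 [   0.4  -14.1 -124. ]
4 [   0.3  -14.1 -185.7]
5 [   0.3  -14.1 -247.4]
```

View pics/scene4.png

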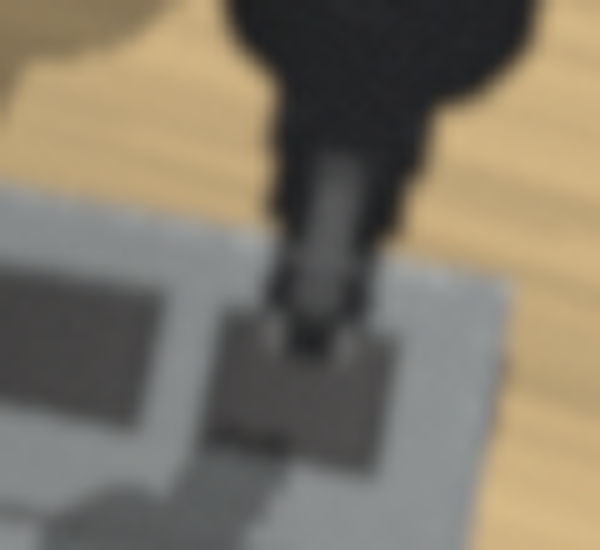

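The fingertips are now at crop (305,345), with their shadow on the cap at about (250,440). There is still a gap, so I'll go on down.

Request:
jog_arm --motion '[{"gripper": 0, "tx": 0, "ty": 2, "tz": 0, "ax": 0, "ay": 0, "az": 0}, {"gripper": 0, "tx": 0, "ty": 2, "tz": 0, "ax": 0, "ay": 0, "az": 0}, {"gripper": 0, "tx": 0, "ty": 0, "tz": 0, "ax": 0, "ay": 0, "az": 0}]'

```text
clock: 5.2
tcp_pos: [0.5399, 0.1041, 0.0757]
orientation: [-1.568, -0.11, 0.111]
contact_force: [0.2, 0.4, -0.3]
grip_width: 0.0003
```

Request:
jog_arm --motion '[{"gripper": 0, "tx": 0, "ty": 1, "tz": 0, "ax": 0, "ay": 0, "az": 0}, {"gripper": 0, "tx": 0, "ty": 1, "tz": 0, "ax": 0, "ay": 0, "az": 0}, {"gripper": 0, "tx": 0, "ty": 1, "tz": 0, "ax": 0, "ay": 0, "az": 0}, {"gripper": 0, "tx": 0, "ty": 0, "tz": 0, "ax": 0, "ay": 0, "az": 0}]'

```text
clock: 5.6
tcp_pos: [0.5401, 0.1041, 0.0728]
orientation: [-1.568, -0.111, 0.111]
contact_force: [0.4, -0.3, 0.9]
grip_width: -0.0
```

```bash
python3 - <<'E'
from h import *
rep()
im=vision.grab_frame("scene")[:,:,::-1]; im=im[160:215,350:410]
cv2.imwrite(f"pics/scene5.png",cv2.resize(im,None,fx=10,fy=10,interpolation=cv2.INTER_CUBIC))
E
```

```text
5.6 [0.5401 0.1041 0.0728] F [ 0.4 -0.3  0.9] grip -0.0 q [-0.6   0.47  0.38  1.99 -0.26  0.72  0.08]
[[0.99, -0.0, -0.141], [0.141, -0.0, 0.99], [-0.0, -1.0, -0.0]] tip [0.5401 0.1041 0.0588]
1 [  0.4 -21.2  -0.7]
2 [  0.4 -21.2 -62.4]
3 [   0.4  -21.2 -124.1]
4 [   0.3  -21.2 -185.8]
5 [   0.3  -21.2 -247.5]
```

View pics/scene5.png

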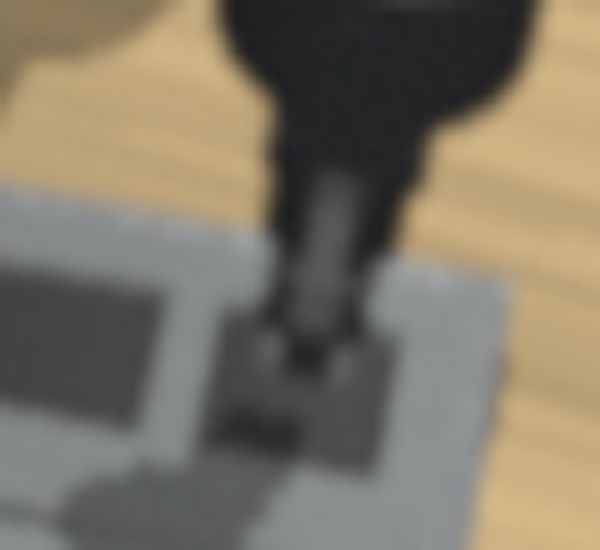

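Tip at crop (305,370), and its shadow is closing in at (265,430). No contact yet.

Request:
jog_arm --motion '[{"gripper": 0, "tx": 0, "ty": 2, "tz": 0, "ax": 0, "ay": 0, "az": 0}, {"gripper": 0, "tx": 0, "ty": 2, "tz": 0, "ax": 0, "ay": 0, "az": 0}, {"gripper": 0, "tx": 0, "ty": 0, "tz": 0, "ax": 0, "ay": 0, "az": 0}]'

```text
clock: 5.95
tcp_pos: [0.5399, 0.1041, 0.0687]
orientation: [-1.568, -0.11, 0.111]
contact_force: [0.0, -0.3, -0.4]
grip_width: -0.0001
```

Request:
jog_arm --motion '[{"gripper": 0, "tx": 0, "ty": 1, "tz": 0, "ax": 0, "ay": 0, "az": 0}, {"gripper": 0, "tx": 0, "ty": 1, "tz": 0, "ax": 0, "ay": 0, "az": 0}, {"gripper": 0, "tx": 0, "ty": 0, "tz": 0, "ax": 0, "ay": 0, "az": 0}]'

```text
clock: 6.25
tcp_pos: [0.5401, 0.104, 0.0669]
orientation: [-1.568, -0.11, 0.111]
contact_force: [0.5, 0.4, -0.0]
grip_width: -0.0004
```

Request:
jog_arm --motion '[{"gripper": 0, "tx": 0, "ty": 1, "tz": 0, "ax": 0, "ay": 0, "az": 0}, {"gripper": 0, "tx": 0, "ty": 1, "tz": 0, "ax": 0, "ay": 0, "az": 0}, {"gripper": 0, "tx": 0, "ty": 0, "tz": 0, "ax": 0, "ay": 0, "az": 0}]'

```text
clock: 6.55
tcp_pos: [0.5401, 0.1041, 0.0649]
orientation: [-1.568, -0.11, 0.111]
contact_force: [0.3, 0.0, -0.3]
grip_width: 0.0001
```

```bash
python3 - <<'E'
from h import *
rep()
im=vision.grab_frame("scene")[:,:,::-1]; im=im[160:215,350:410]
cv2.imwrite(f"pics/scene6.png",cv2.resize(im,None,fx=10,fy=10,interpolation=cv2.INTER_CUBIC))
E
```

```text
6.55 [0.5401 0.1041 0.0649] F [ 0.3  0.  -0.3] grip 0.0001 q [-0.59  0.49  0.37  2.   -0.26  0.7   0.08]
[[0.99, -0.0, -0.14], [0.14, -0.0, 0.99], [-0.0, -1.0, 0.0]] tip [0.5401 0.1041 0.0509]
1 [  0.4 -29.1  -0.6]
2 [  0.4 -29.1 -62.3]
3 [   0.4  -29.1 -124. ]
4 [   0.4  -29.1 -185.7]
5 [   0.4  -29.1 -247.4]
```

View pics/scene6.png

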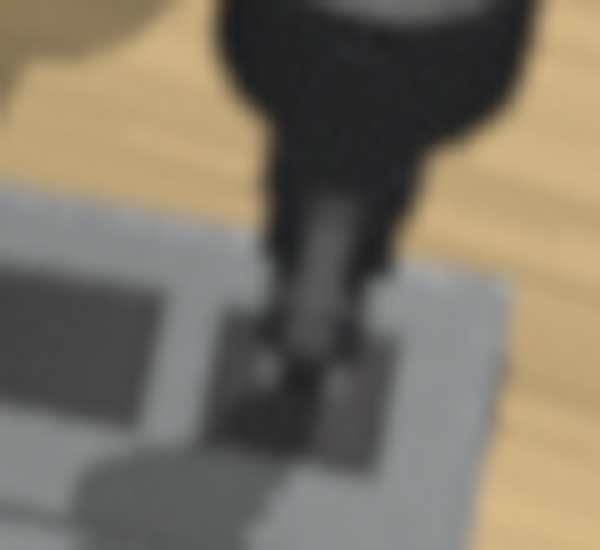

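Shadow and tip are nearly meeting at crop (300,390).

Request:
jog_arm --motion '[{"gripper": 0, "tx": 0, "ty": 1, "tz": 0, "ax": 0, "ay": 0, "az": 0}, {"gripper": 0, "tx": 0, "ty": 1, "tz": 0, "ax": 0, "ay": 0, "az": 0}, {"gripper": 0, "tx": 0, "ty": 0, "tz": 0, "ax": 0, "ay": 0, "az": 0}]'

```text
clock: 6.9
tcp_pos: [0.5401, 0.1041, 0.0628]
orientation: [-1.568, -0.111, 0.111]
contact_force: [0.3, 0.0, 0.0]
grip_width: 0.0
```

Request:
jog_arm --motion '[{"gripper": 0, "tx": 0, "ty": 1, "tz": 0, "ax": 0, "ay": 0, "az": 0}, {"gripper": 0, "tx": 0, "ty": 1, "tz": 0, "ax": 0, "ay": 0, "az": 0}, {"gripper": 0, "tx": 0, "ty": 0, "tz": 0, "ax": 0, "ay": 0, "az": 0}]'

```text
clock: 7.2
tcp_pos: [0.5401, 0.1041, 0.0609]
orientation: [-1.568, -0.111, 0.111]
contact_force: [-0.7, 0.8, -0.6]
grip_width: 0.0002
```

Request:
jog_arm --motion '[{"gripper": 0, "tx": 0, "ty": 1, "tz": 0, "ax": 0, "ay": 0, "az": 0}, {"gripper": 0, "tx": 0, "ty": 1, "tz": 0, "ax": 0, "ay": 0, "az": 0}, {"gripper": 0, "tx": 0, "ty": 0, "tz": 0, "ax": 0, "ay": 0, "az": 0}]'

```text
clock: 7.5
tcp_pos: [0.5402, 0.1041, 0.0589]
orientation: [-1.568, -0.111, 0.111]
contact_force: [-0.5, -0.7, -0.4]
grip_width: -0.0
```

Request:
jog_arm --motion '[{"gripper": 0, "tx": 0, "ty": 1, "tz": 0, "ax": 0, "ay": 0, "az": 0}, {"gripper": 0, "tx": 0, "ty": 1, "tz": 0, "ax": 0, "ay": 0, "az": 0}, {"gripper": 0, "tx": 0, "ty": 0, "tz": 0, "ax": 0, "ay": 0, "az": 0}]'

```text
clock: 7.8
tcp_pos: [0.5403, 0.1041, 0.0587]
orientation: [-1.567, -0.11, 0.11]
contact_force: [-6.5, -1.3, 19.4]
grip_width: -0.0004
```

```bash
python3 - <<'E'
from h import *
rep()
im=vision.grab_frame("scene")[:,:,::-1]
cv2.imwrite(f"pics/scene7b.png",cv2.resize(im[120:290,220:420],None,fx=4,fy=3.5))
im=im[160:215,350:410]
cv2.imwrite(f"pics/scene7.png",cv2.resize(im,None,fx=10,fy=10,interpolation=cv2.INTER_CUBIC))
E
```

```text
7.8 [0.5403 0.1041 0.0587] F [-6.5 -1.3 19.4] grip -0.0004 q [-0.59  0.5   0.36  2.   -0.27  0.69  0.09]
[[0.99, -0.0, -0.14], [0.14, 0.001, 0.99], [-0.0, -1.0, 0.001]] tip [0.5403 0.1041 0.0447]
1 [  0.2 -35.3  -0.6]
2 [  0.2 -35.3 -62.3]
3 [   0.2  -35.4 -124. ]
4 [   0.2  -35.5 -185.7]
5 [ 2.000e-01 -3.560e+01 -2.474e+02]
```

View pics/scene7.png

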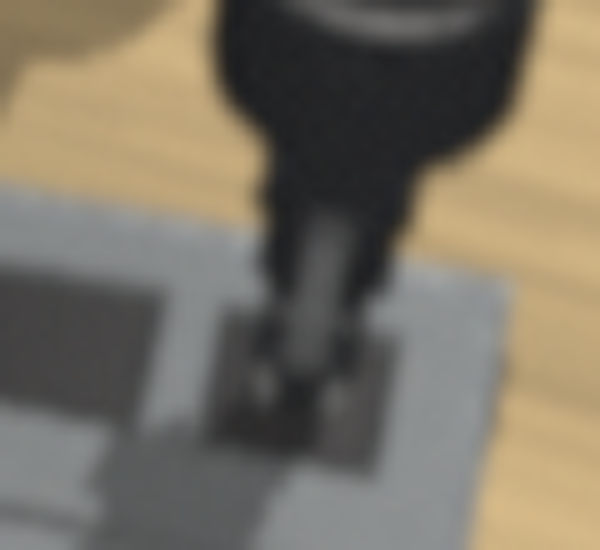

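View pics/scene7b.png

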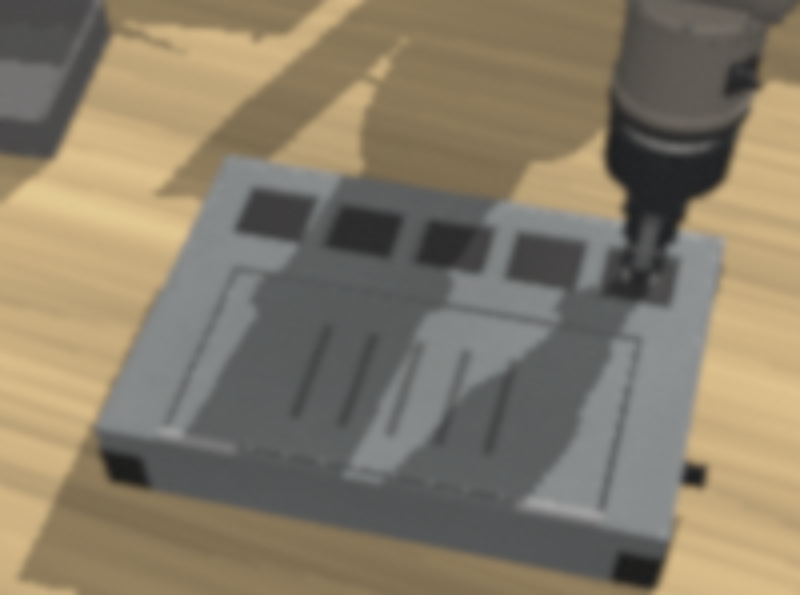

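Cap 1 pushed back with 19 N at a TCP height of 0.0587 after about 2 mm of overtravel, so it is rigid. The image shows the fingertips inside well 1 with the flap flush. That makes cap contact TCP z≈0.059. I'll move on to well 2.

Request:
jog_arm --motion '[{"gripper": 0, "tx": 0, "ty": -12, "tz": 0, "ax": 0, "ay": 0, "az": 0}, {"gripper": 0, "tx": 0, "ty": 0, "tz": -31, "ax": 0, "ay": 0, "az": 0}, {"gripper": 0, "tx": 0, "ty": 0, "tz": -31, "ax": 0, "ay": 0, "az": 0}, {"gripper": 0, "tx": 0, "ty": 0, "tz": 0, "ax": 0, "ay": 0, "az": 0}, {"gripper": 0, "tx": 0, "ty": 9, "tz": 0, "ax": 0, "ay": 0, "az": 0}, {"gripper": 0, "tx": 0, "ty": 1, "tz": 0, "ax": 0, "ay": 0, "az": 0}, {"gripper": 0, "tx": 0, "ty": 1, "tz": 0, "ax": 0, "ay": 0, "az": 0}, {"gripper": 0, "tx": 0, "ty": 1, "tz": 0, "ax": 0, "ay": 0, "az": 0}, {"gripper": 0, "tx": 0, "ty": 0, "tz": 0, "ax": 0, "ay": 0, "az": 0}]'

```text
clock: 8.75
tcp_pos: [0.5492, 0.043, 0.0587]
orientation: [-1.567, -0.112, 0.111]
contact_force: [-6.7, -3.1, 24.9]
grip_width: 0.0
```

```bash
python3 - <<'E'
from h import *
rep()
im=vision.grab_frame("scene")[:,:,::-1]
cv2.imwrite(f"pics/scene8.png",cv2.resize(im[120:290,220:420],None,fx=4,fy=3.5))
E
```

```text
8.75 [0.5492 0.043  0.0587] F [-6.7 -3.1 24.9] grip 0.0 q [-0.48  0.5   0.37  2.   -0.27  0.69  0.2 ]
[[0.99, 0.0, -0.141], [0.141, 0.0, 0.99], [0.0, -1.0, 0.0]] tip [0.5492 0.043  0.0447]
1 [  0.1 -35.2  61.1]
2 [ -0.  -35.3  -0.6]
3 [ -0.1 -35.3 -62.3]
4 [  -0.2  -35.3 -124. ]
5 [  -0.2  -35.3 -185.7]
```

View pics/scene8.png

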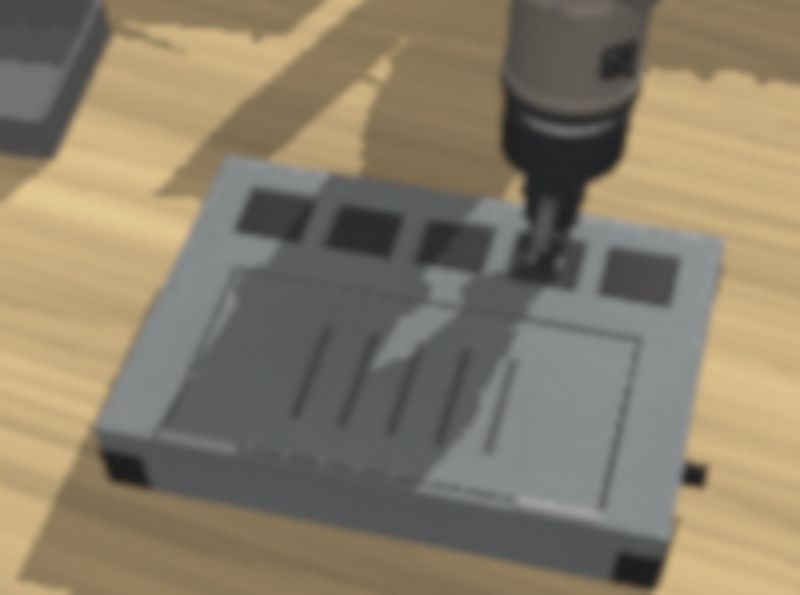

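Cap 2 is rigid too, at 25 N. The image shows the tips in well 2 at crop (545,255) with the flap shut. Well 3 is next.

Request:
jog_arm --motion '[{"gripper": 0, "tx": 0, "ty": -12, "tz": 0, "ax": 0, "ay": 0, "az": 0}, {"gripper": 0, "tx": 0, "ty": 0, "tz": -31, "ax": 0, "ay": 0, "az": 0}, {"gripper": 0, "tx": 0, "ty": 0, "tz": -31, "ax": 0, "ay": 0, "az": 0}, {"gripper": 0, "tx": 0, "ty": 0, "tz": 0, "ax": 0, "ay": 0, "az": 0}, {"gripper": 0, "tx": 0, "ty": 9, "tz": 0, "ax": 0, "ay": 0, "az": 0}, {"gripper": 0, "tx": 0, "ty": 1, "tz": 0, "ax": 0, "ay": 0, "az": 0}, {"gripper": 0, "tx": 0, "ty": 1, "tz": 0, "ax": 0, "ay": 0, "az": 0}, {"gripper": 0, "tx": 0, "ty": 1, "tz": 0, "ax": 0, "ay": 0, "az": 0}, {"gripper": 0, "tx": 0, "ty": 0, "tz": 0, "ax": 0, "ay": 0, "az": 0}]'

```text
clock: 9.7
tcp_pos: [0.5575, -0.0178, 0.0567]
orientation: [-1.568, -0.112, 0.112]
contact_force: [0.0, 0.4, -0.7]
grip_width: 0.0001
```

There's no resistance at 0.0567, so this cap seems to give. I'll press further.

Request:
jog_arm --motion '[{"gripper": 0, "tx": 0, "ty": 1, "tz": 0, "ax": 0, "ay": 0, "az": 0}, {"gripper": 0, "tx": 0, "ty": 1, "tz": 0, "ax": 0, "ay": 0, "az": 0}]'

```text
clock: 9.9
tcp_pos: [0.5577, -0.0182, 0.0552]
orientation: [-1.567, -0.111, 0.111]
contact_force: [-0.0, 1.6, 2.9]
grip_width: 0.0001
```

```bash
python3 - <<'E'
from h import *
rep()
im=vision.grab_frame("scene")[:,:,::-1]
cv2.imwrite(f"pics/scene9.png",cv2.resize(im[120:290,220:420],None,fx=4,fy=3.5))
E
```

```text
9.9 [ 0.5577 -0.0182  0.0552] F [-0.   1.6  2.9] grip 0.0001 q [-0.36  0.51  0.37  1.98 -0.28  0.69  0.32]
[[0.99, 0.0, -0.141], [0.141, 0.001, 0.99], [0.0, -1.0, 0.001]] tip [ 0.5577 -0.0181  0.0412]
1 [  0.2 -38.8 122.8]
2 [  0.2 -38.8  61.1]
3 [  0.1 -38.9  -0.6]
4 [  0.1 -38.9 -62.3]
5 [   0.   -38.9 -124. ]
```

View pics/scene9.png

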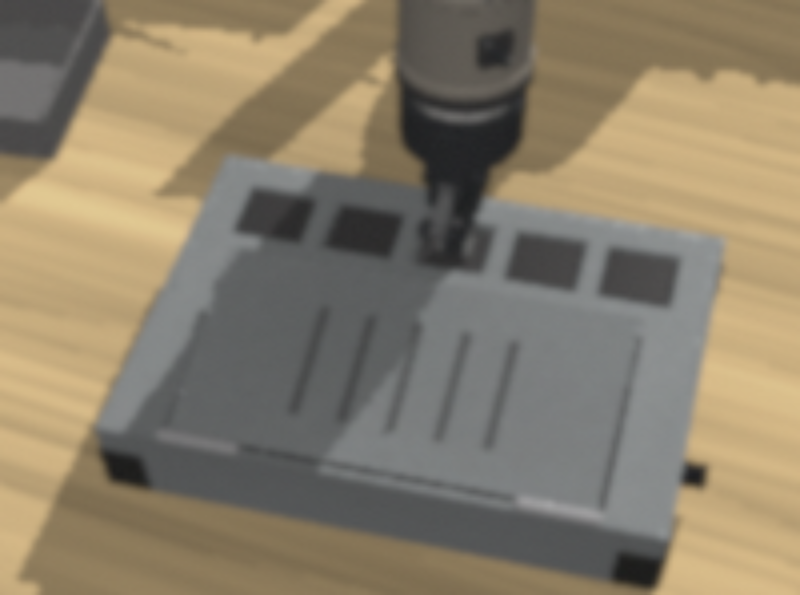

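The flap's near seam, at crop y≈270–320, has lifted: cap 3 is the release. I'll press it to its stop.

Request:
jog_arm --motion '[{"gripper": 0, "tx": 0, "ty": 1, "tz": 0, "ax": 0, "ay": 0, "az": 0}, {"gripper": 0, "tx": 0, "ty": 1, "tz": 0, "ax": 0, "ay": 0, "az": 0}, {"gripper": 0, "tx": 0, "ty": 0, "tz": 0, "ax": 0, "ay": 0, "az": 0}]'

```text
clock: 10.25
tcp_pos: [0.5578, -0.0188, 0.0529]
orientation: [-1.568, -0.111, 0.111]
contact_force: [-0.6, 0.9, 0.3]
grip_width: -0.0001
```

Request:
jog_arm --motion '[{"gripper": 0, "tx": 0, "ty": 1, "tz": 0, "ax": 0, "ay": 0, "az": 0}, {"gripper": 0, "tx": 0, "ty": 1, "tz": 0, "ax": 0, "ay": 0, "az": 0}, {"gripper": 0, "tx": 0, "ty": 0, "tz": 0, "ax": 0, "ay": 0, "az": 0}]'

```text
clock: 10.55
tcp_pos: [0.5579, -0.0188, 0.0526]
orientation: [-1.567, -0.111, 0.11]
contact_force: [-6.0, 2.7, 20.6]
grip_width: -0.0002
```

The cap is at its stop: TCP 0.0526, 6.1 mm below the rigid caps, at 21 N. Withdrawing straight up, then back and up.

Request:
jog_arm --motion '[{"gripper": 0, "tx": 0, "ty": -10, "tz": 0, "ax": 0, "ay": 0, "az": 0}, {"gripper": 0, "tx": 0, "ty": -15, "tz": 0, "ax": 0, "ay": 0, "az": 0}, {"gripper": 0, "tx": -10, "ty": -30, "tz": 0, "ax": 0, "ay": 0, "az": 0}, {"gripper": 0, "tx": -10, "ty": -40, "tz": 0, "ax": 0, "ay": 0, "az": 0}, {"gripper": 0, "tx": 0, "ty": -40, "tz": 0, "ax": 0, "ay": 0, "az": 0}, {"gripper": 0, "tx": 0, "ty": 0, "tz": 40, "ax": 0, "ay": 0, "az": 0}, {"gripper": 0, "tx": 0, "ty": 0, "tz": 40, "ax": 0, "ay": 0, "az": 0}, {"gripper": 0, "tx": 0, "ty": 0, "tz": 40, "ax": 0, "ay": 0, "az": 0}, {"gripper": 0, "tx": 0, "ty": 0, "tz": 40, "ax": 0, "ay": 0, "az": 0}, {"gripper": 0, "tx": 0, "ty": 0, "tz": 0, "ax": 0, "ay": 0, "az": 0}, {"gripper": 0, "tx": 0, "ty": 0, "tz": 0, "ax": 0, "ay": 0, "az": 0}]'

```text
clock: 11.65
tcp_pos: [0.5153, 0.1372, 0.1864]
orientation: [-1.568, -0.113, 0.112]
contact_force: [-0.0, -1.0, 0.4]
grip_width: -0.0
```

```bash
python3 - <<'E'
from h import *
rep()
a=vision.grab_frame("scene")[:,:,::-1]
b=vision.grab_frame("top")[:,:,::-1]
cv2.imwrite("pics/end.png",np.hstack([a[100:290,170:420],b[100:290,230:480]]).repeat(1,0))
im=cv2.imread("pics/end.png");cv2.imwrite("pics/end.png",cv2.resize(im,(800,304)))
cv2.imwrite("pics/endtop.png",b)
E
```

```text
11.65 [0.5153 0.1372 0.1864] F [-0.  -1.   0.4] grip -0.0 q [-0.7   0.28  0.39  1.94 -0.13  0.94 -0.11]
[[0.99, 0.001, -0.142], [0.142, -0.0, 0.99], [0.0, -1.0, -0.001]] tip [0.5153 0.1372 0.1724]
1 [ 20.2  92.4 -36.9]
2 [ 20.   92.4 -98.6]
3 [  19.9   92.5 -160.3]
4 [  19.8   92.5 -222. ]
5 [  19.6   92.5 -283.7]
```

View pics/end.png

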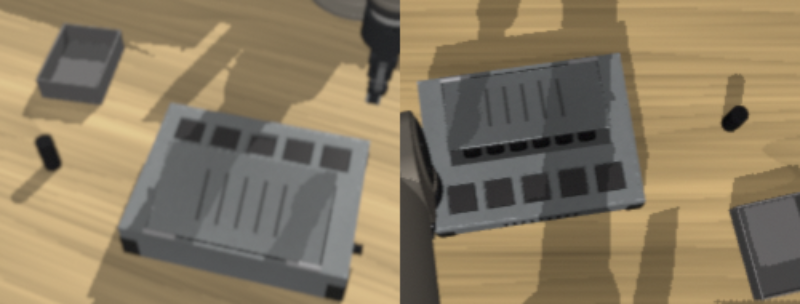

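View pics/endtop.png

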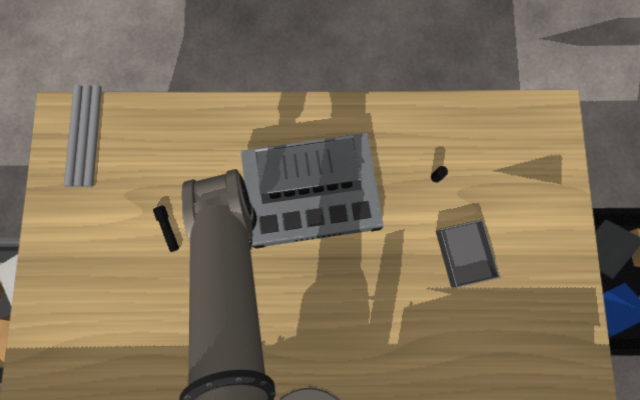

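The top view shows the flap standing open, with the cells visible at about (310,190). The torch (166,229), pack (439,174) and tray (468,253) have not moved, and the arm is clear.

```bash
python3 -c "
from bench import ticket
print(ticket.hand_in())"
```

```text
the job is handed in; nothing more can be done
None
```

The release was cap 3. I pressed it fully in, the flap rose and stayed open, and I drew the arm clear and handed the job in at about 12 s. The hand-in gives no verdict.

- **Feeling the caps:** Caps 1 and 2 did not give, pushing back with 19 N and 25 N at TCP z = 0.0587. Cap 3 slid and stopped firmly at z = 0.0526, about 6 mm lower, at 21 N. I did not need to touch caps 4 and 5.
- **Last checks:** The top view shows the flap standing open. Torch, pack and tray are at the same pixels as at the start. The final contact force was about 1 N, which is within sensor noise. I did not measure the flap angle; I judged it from the full cap travel and the picture.
- **A disagreement:** The fingertips touched the caps about 33 mm lower on the reported TCP height than the stated 14 mm fingertip offset predicts. The pictures also showed the tips higher than the reading. I worked from the felt contact height instead and did not find the cause.

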